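Sweep loose palm stones into the sorting pen

TASK

Two polished palm stones lie loose on the table. Sweep them steadily with the fingertips across the table top and in through the open side of the three-sided wooden pen, so that both lie flat on the table inside it. Do not pick a stone up, tumble it or flick it, and leave the gem jar, the loupe and the tape roll where they are.

Things in the scene. Friction and masses are not known exactly. Their poses are not given: they have to be found in the camera images.
- pen: Low three-sided pale wooden pen, fixed, no floor (the table is its floor). Inside 200 mm wide (its y), 150 mm deep (its x); walls 12 mm thick, 30 mm high. Origin: on the table, centre of the inside. +x points from the open side (x = -75 mm, no wall or sill) to the back wall (inner face x = +75 mm); side walls' inner faces y = +100, -100 mm. The open side looks roughly to the robot's right (-y).
- stone_large: Polished green-brown palm stone, the larger one, a rounded oval that lies askew in its own frame and fills 48 x 48 mm there, 20 mm high, about 60 g, domed with a flat side down; slides when pushed. Origin: centre of its underside, z axis up.
- stone_small: Polished grey palm stone, the smaller one, oval, 38 mm (its x) x 30 mm (its y), 22 mm high, about 70 g, domed with a flat side down; slides when pushed. Origin: centre of its underside, z axis up.
- jar: Gem jar, loose: round black jar with a clear top, 33 mm across, 22 mm high. Stands beside the stones; leave it. Origin: centre of its underside.
- loupe: Folding loupe, loose: steel, 25 x 45 mm, 14 mm high. Lies beside the stones; leave it. Origin: centre of its underside.
- tape: Roll of brown tape, loose, lying flat: 96 mm across, 48 mm high. Off to the right; leave it. Origin: centre of its underside.
Not all that is in view belongs to the job. Leave any turquoise or yellow look-alike of the stone_large alone.

How it is judged:
By the outcome, as a careful person would: the job done as asked, in the order asked, and still so for the second after the job is handed in, with the robot touching nothing.
It also fails if it takes over 58 s, if anything falls off the work surface, if the arm or the gripper's body presses on something with over 40 N, if the wrist force passes 120 N, or if a joint passes its speed limit or range.

ROBOT

A 6-joint arm with a two-finger parallel gripper is mounted at the origin on the work surface; the furniture and walls round the work are solid. World frame = base frame: x ahead of the robot, y to its left, z up, the work surface at z = 0. Lengths are in mm, angles in rad, forces in N, time in s.
With the tool pointing down it reaches from about 275 to 1000 mm from the base axis. Payload 8.4 kg.
Tool frame: the origin (TCP) lies on the centre line of the jaws, within the pads' length; the fingertips stand r.tip_reach ahead of it and the grasp point (between the pads) lies 3 mm ahead of it (r.tip_reach is the distance from the TCP to the fingertips, in mm); z points along the fingers, y is the direction in which the jaws open and shut (so a half turn about z gives the same grasp; the last joint's range is limited). The gripper opens to 85 mm and grips with 20 to 120 N. Pads are 22 mm wide; open, the fingers measure 114 mm over their backs; the gripper's body (76 mm by 85 mm) begins 54 mm behind the grasp point. The pads swing forward as they close: fully open they stand 13 mm farther back than shut.
Start: joints at [1.234, 0.353, 1.633, -0, 1.155, -0.002], TCP at [205.361, 590.301, 253.281] pointing down, gripper open.
Joint ranges: [-2.63, 2.63], [-0.92, 2.1], [0.06, 2.66], [-1.3, 4.44], [0, 2.69], [-3.02, 3.02]. Speed limits (rad/s): [2.22, 2.22, 2.79, 3.14, 3.14, 3.14].

INTERFACE

Orientations are given as [roll, pitch, yaw] about the fixed x, y, z axes, in that order (R = Rz(yaw) Ry(pitch) Rx(roll)).
In Python, from rig import sense, optics, r, nets gives the robot as it stands. The module is installed in compiled form; this text tells all that it offers.
- The arm moves only by the tool carry_out, never from a script. Its argument "increments" is a list that holds one entry, the list of rows, each a list of 6 numbers: the shift along the tool's x, y, z normalised to -1 to 1, where 1 is 40 cm, then the turn, a rotation vector about the tool's x, y, z normalised to -1 to 1, where 1 is 60 degrees. A call has 1 to 5 rows; each row is the pose to reach, as a shift and turn from the pose commanded when the call began, along the tool's axes at that moment; what a row does not reach only later rows make up. A row lasts 1/12 s, in which the tool goes at most 41.7 mm and 7.16 degrees, less where a joint would pass 70% of its speed; a pose out of reach is approached as far as the arm can. A call with a number of a shift or a turn outside -1 to 1 is refused whole. A call with a gripper value outside its range is refused whole. "hand" is the closure, from 0 (fully open) to 1 (shut), set as the call begins (left out, the last holds). The fingers move at their own pace and stop on an object; "squeeze" is the grip in N (left out, the last holds). Time passes only in rows, so rows that repeat a pose let the fingers close. It gives the time, the measured TCP pose, the force and the opening at its end, in the units of the state.
- sense(): the state, without advancing time (a new reading comes with each control period).
- optics.grab_frame(name): name is "scene" or "top" or "wrist"; returns a dict with "img" (420x560x3 uint8, red, green, blue), "range_z" (420x560 float32, mm along the optical axis (not along the pixel's ray), 0 where there is no reading), "fov_y" (degrees; the focal length in pixels is half the picture's height over the tangent of half this angle, whatever the lens; pixels are square), "cx", "cy" (the principal point, pixels), "k1" (the pictures are not rectified: a ray, as slopes to the right and down, at radius r is drawn at 1 + k1 r^2 times it, then the intrinsics apply), "R" (3x3) and "t" (3): a world point X has camera coordinates R X + t. Camera axes: x right, y down, z forward; pixel columns grow to the right and rows downward; lengths in mm; the calibration is good to about 2 mm. A picture is of the moment at which its call begins.
- r.sign_off(): hands the job in, once; it reports no verdict.
Trained networks look in the newest picture that a camera, given by its name, has taken for a name from the list of things; names that differ only in an ending like _2 or _b are one class to them, and where a whole thing is asked for, a point or a joint stands for the part that bears it (a point fixed in the world has none). Each returns a list of dicts, best first, with "confidence" (0 to 1); they miss things now and then, are a little off and sometimes report something else, mostly with a low value. They report only what shows in the picture. A call takes as long as a camera call. They do not tell look-alikes from the thing itself.
- nets.trace(target, camera): "mask" (420x560 bool, what is visible of it).
- nets.tip_of(target, camera): "point" ([x, y, z] in mm, in world coordinates, good to about 4 mm: a listed point, or the origin of a listed thing).
The state is a dict: "clock": time; "qpos": joint angles; "qvel": joint speeds; "joint_efforts": joint torques, N m; "eef_pos": TCP position; "tcp_rot": TCP orientation; "contact_force": force on the tool from outside, world axes, zero at the start; "wrist_torque": the same for the moment, N m; "opening": opening from 0.0 (shut) to 1.0 (fully open).
Only numpy, scipy, OpenCV 4.12 (cv2) and the standard library are available. Lean on these libraries where they do the work, as an engineer would, in place of code of your own. Each camera call takes 0.05 s, during which the arm holds its last target.

## Working session

There is one attempt and no reset: what is moved stays moved. The work goes in short steps, Python scripts to look and compute and a tool call to move; the robot and the scene stay as the last step left them, time stands still between calls to the robot, and variables do not carry over. Pictures are saved under pics/ and viewed, and the job is handed in when it is done.

Besides the shell and the picture viewer there is one more tool, called after "Emit:" as name([rows], argument=value, ...), one row to a line, values as JSON. carry_out: Moves the arm, as the interface text tells. Its arguments: {"type":"object","properties":{"increments":{"type":"array","items":{"type":"array","items":{"type":"array","items":{"type":"number","minimum":-1,"maximum":1}}}},"hand":{"type":"number"},"squeeze":{"type":"number"}},"required":["increments"]}

```bash
mkdir -p pics; python3 - <<'E'
from rig import sense, optics, r, nets
import cv2,numpy as np
s=sense();print(s, r.tip_reach)
for n in ["scene","top","wrist"]:
    f=optics.grab_frame(n); cv2.imwrite(f"pics/{n}0.png",f["img"][:,:,::-1])
    print(n,f["fov_y"],f["cx"],f["cy"],f["k1"],np.round(f["R"],3).tolist(),np.round(f["t"],1))
    np.savez(f"{n}0.npz",**f)
E
```

```text
{'clock': 0.0, 'qpos': array([ 1.23359393e+00,  3.53595622e-01,  1.63412049e+00, -1.06680883e-05,
        1.15522842e+00, -2.42996131e-03]), 'qvel': array([-2.73650387e-03, -6.34045349e-04, -1.36955960e-03, -5.17266287e-05,
        6.31487084e-04, -2.03904455e-03]), 'joint_efforts': array([-2.28867470e-04, -6.05250192e+01, -3.42062831e+01, -1.34367338e-04,
        9.59413679e-03,  1.82799960e-05]), 'eef_pos': array([205.2199067 , 589.87632563, 252.60031689]), 'tcp_rot': array([-3.14024075e+00,  6.46922407e-06,  2.80682454e+00]), 'contact_force': array([ 0.15182408, -0.0343949 ,  1.29131157]), 'wrist_torque': array([ 0.03157626, -0.00407189, -0.0501476 ]), 'opening': 0.9999395317511205} 22.0
scene 44.78497937309116 279.54181044633145 209.62582373956988 0.00040190745244111415 [[0.822, -0.57, 0.003], [-0.444, -0.644, -0.624], [0.357, 0.511, -0.782]] [-437.4  151.2 1338.2]
top 55.511745920836844 279.0820277504015 208.87643064792996 0.033939575060844315 [[0.022, -1.0, 0.009], [-0.989, -0.023, -0.143], [0.143, -0.006, -0.99]] [-138.7  462.9 1122.6]
wrist 62.60561190037532 286.40365847779805 202.08561981546097 0.004158464476761486 [[0.329, 0.944, -0.002], [0.9, -0.313, 0.303], [0.285, -0.102, -0.953]] [-624.3  -40.2  380.8]
```

View pics/scene0.png

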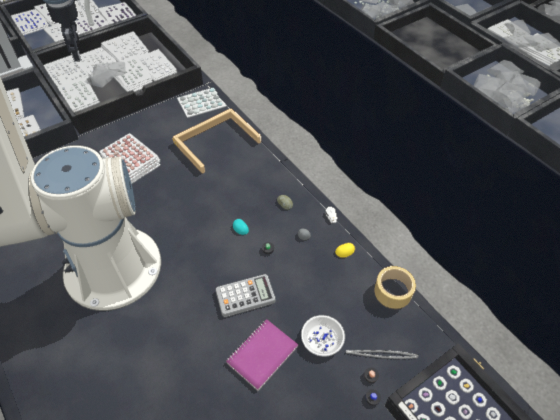

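View pics/top0.png

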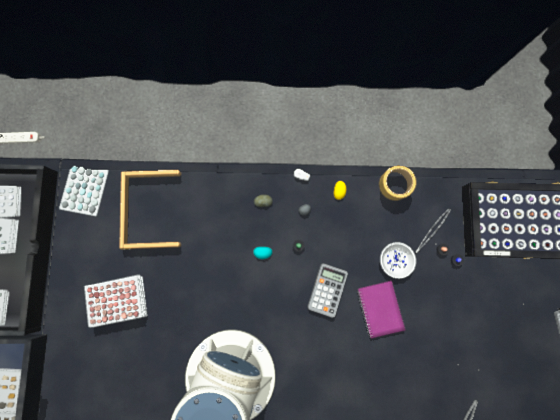

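View pics/wrist0.png

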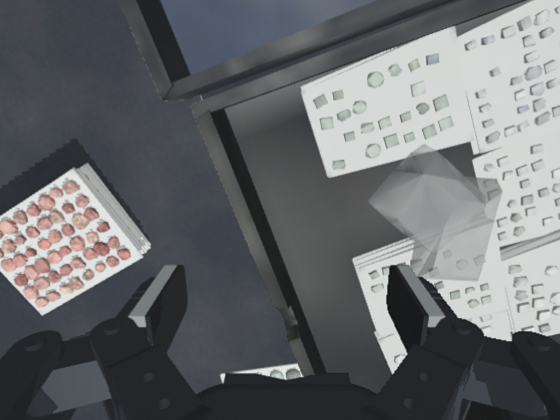

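Top view: the pen is at about (150,210), with its open side to the right. The green-brown stone is at (263,201) and the grey stone at (305,210). The jar is at (298,246), the loupe at (302,175) and the tape at (397,183). The look-alikes are turquoise (262,253) and yellow (340,190). I'll measure these next and enlarge a crop to confirm.

```bash
cat > h.py <<'E'
import numpy as np,cv2
def K(f):
    F=210/np.tan(np.radians(f["fov_y"])/2); return F
def pix2plane(f,uv,z):
    F=K(f);uv=np.atleast_2d(uv).astype(float)
    d=(uv-[float(f["cx"]),float(f["cy"])])/F
    s=d.copy()
    for _ in range(10):
        s=d/(1+float(f["k1"])*(s**2).sum(1,keepdims=True))
    ray=np.c_[s,np.ones(len(s))]@f["R"]   # R^T ray
    c=-f["R"].T@f["t"]
    return c+ray*((z-c[2])/ray[:,2])[:,None]
def proj(f,X):
    X=np.atleast_2d(X)@f["R"].T+f["t"]; s=X[:,:2]/X[:,2:]
    s=s*(1+float(f["k1"])*(s**2).sum(1,keepdims=True))
    return s*K(f)+[float(f["cx"]),float(f["cy"])]
E
python3 - <<'E'
from rig import nets
from h import *
for c in ["top","scene"]:
    f=dict(np.load(c+"0.npz"))
    for t in ["pen","stone_large","stone_small","jar","loupe","tape"]:
        for m in nets.tip_of(t,c)[:3]: print(c,t,round(m["confidence"],2),np.round(m["point"],0))
        for m in nets.trace(t,c)[:3]:
            M=m["mask"]; ys,xs=np.nonzero(M)
            if len(xs)==0: continue
            h={"pen":30}.get(t,8)
            P=pix2plane(f,np.c_[xs,ys],h)[:,:2]
            rc=cv2.minAreaRect(P.astype(np.float32))
            print("   mask",round(m["confidence"],2),(xs.mean().round(),ys.mean().round()),P.mean(0).round(),np.round(rc[0]),np.round(rc[1]),round(rc[2]))
f=dict(np.load("top0.npz"))
im=f["img"][150:290,110:430,::-1]
cv2.imwrite("pics/crop0.png",cv2.resize(im,None,fx=2.5,fy=2.5,interpolation=cv2.INTER_CUBIC))
f=dict(np.load("scene0.npz"))
im=f["img"][90:310,160:430,::-1]
cv2.imwrite("pics/crop1.png",cv2.resize(im,None,fx=2.7,fy=2.7,interpolation=cv2.INTER_CUBIC))
E
```

```text
mask 0.72 (np.float64(139.0), np.float64(208.0)) [461. 277.] [460. 244.] [229. 170.] 3
top stone_large 0.65 [497. -78.  -3.]
top stone_large 0.63 [ 533. -306.    3.]
top stone_large 0.49 [344. -83.  -1.]
   mask 0.71 (np.float64(264.0), np.float64(200.0)) [495. -83.] [495. -82.] [36. 51.] 1
   mask 0.66 (np.float64(263.0), np.float64(252.0)) [342. -84.] [342. -84.] [35. 53.] 1
   mask 0.61 (np.float64(340.0), np.float64(190.0)) [ 532. -309.] [ 532. -309.] [30. 46.] 90
top stone_small 0.51 [ 475. -202.   -5.]
top jar 0.5 [ 364. -183.   -0.]
   mask 0.62 (np.float64(298.0), np.float64(245.0)) [ 365. -188.] [ 366. -188.] [26. 26.] 1
top loupe 0.42 [ 580. -188.   -1.]
   mask 0.67 (np.float64(301.0), np.float64(174.0)) [ 577. -192.] [ 578. -194.] [42. 25.] 80
top tape 0.87 [ 554. -473.   -1.]
top tape 0.33 [ 475. -197.   -3.]
   mask 0.83 (np.float64(398.0), np.float64(182.0)) [ 560. -481.] [ 559. -481.] [ 98. 111.] 44
   mask 0.72 (np.float64(211.0), np.float64(134.0)) [454. 269.] [457. 239.] [237. 189.] 2
scene stone_large 0.77 [ 537. -303.   -0.]
scene stone_large 0.73 [498. -77.  -1.
[... 314 characters left out ...]
 stone_small 0.63 [ 471. -201.    2.]
   mask 0.6 (np.float64(304.0), np.float64(234.0)) [ 474. -203.] [ 474. -204.] [34. 30.] 55
   mask 0.52 (np.float64(211.0), np.float64(133.0)) [465. 292.] [467. 260.] [240. 191.] 2
scene jar 0.65 [ 364. -181.    1.]
   mask 0.59 (np.float64(268.0), np.float64(248.0)) [ 366. -184.] [ 366. -184.] [29. 33.] 5
   mask 0.21 (np.float64(303.0), np.float64(234.0)) [ 472. -202.] [ 473. -203.] [34. 33.] 55
scene loupe 0.54 [ 579. -192.   -1.]
   mask 0.64 (np.float64(331.0), np.float64(214.0)) [ 577. -189.] [ 577. -190.] [51. 25.] 63
scene tape 0.64 [ 554. -470.    2.]
   mask 0.65 (np.float64(395.0), np.float64(288.0)) [ 563. -469.] [ 563. -467.] [121.  95.] 26
```

View pics/crop0.png

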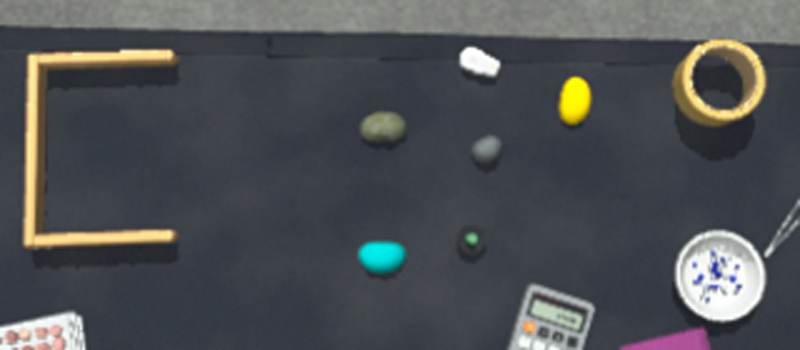

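View pics/crop1.png

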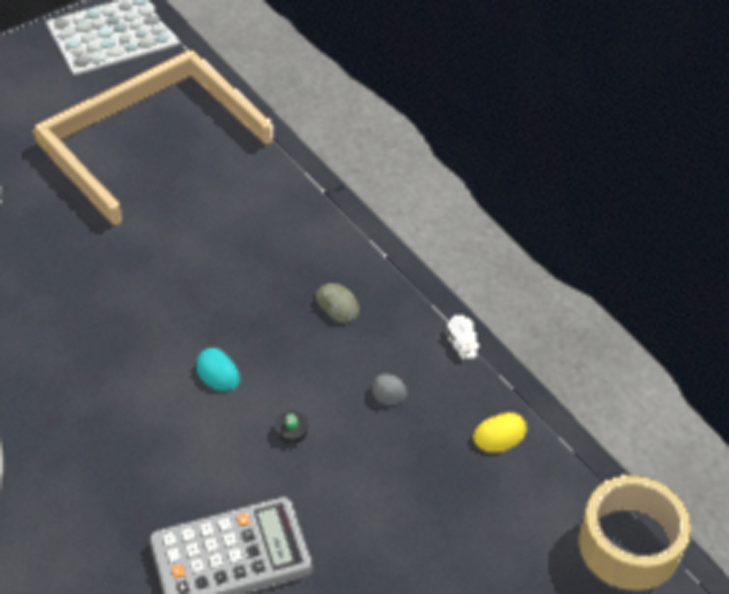

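```bash
python3 - <<'E'
from h import *
f=dict(np.load("top0.npz"))
# wall-top segmentation by colour
im=f["img"].astype(int)
m=(im[...,0]>140)&(im[...,0]-im[...,2]>50)
m[:, :112]=0; m[:,186:]=0; m[:165]=0; m[255:]=0
ys,xs=np.nonzero(m); P=pix2plane(f,np.c_[xs,ys],30)[:,:2]
rc=cv2.minAreaRect(P.astype(np.float32)); print(rc, cv2.boxPoints(rc).round())
back=P[(xs<130)]
for lo,hi in ((135,178),):
  for sel in (ys<200,ys>220):
    s=(xs>lo)&(xs<hi)&sel; q=P[s]; print(q.mean(0),np.polyfit(q[:,1],q[:,0],1))
s=(ys>188)&(ys<232);q=P[s];print(q.mean(0),np.polyfit(q[:,0],q[:,1],1))
print(P[xs>170].max(0))
# stones outlines
for n,c,box in (("L","top",(245,185,285,215)),("S","top",(293,198,318,222))):
    u0,v0,u1,v1=box; sub=im[v0:v1,u0:u1].sum(2); 
    mk=sub>140; print(n); ys,xs=np.nonzero(mk);
    Q=pix2plane(f,np.c_[xs+u0,ys+v0],6)[:,:2].astype(np.float32); rr=cv2.minAreaRect(Q);print(len(Q),rr,Q.mean(0),np.degrees(np.linalg.eigh(np.cov(Q.T))[1]).round(), np.sqrt(np.linalg.eigvalsh(np.cov(Q.T)))*4, np.linalg.eigh(np.cov(Q.T))[1][:,1])
E
```

```text
((459.8256530761719, 246.20822143554688), (225.02337646484375, 169.7035369873047), 3.2749998569488525) [[343. 324.]
 [352. 155.]
 [577. 168.]
 [567. 337.]]
[566.62855063 231.13409237] [-5.26866901e-02  5.78806241e+02]
[355.93515871 218.74162027] [-5.32653647e-02  3.67586511e+02]
[453.43750126 324.1794548 ] [6.46811165e-02 2.94850611e+02]
[574.92437682 191.11341639]
L
1166 ((497.29901123046875, -84.422607421875), (87.58704376220703, 116.68296813964844), 1.3335431814193726) [497.84518 -84.60138] [[-57.  -1.]
 [ -1.  57.]] [104.83556569 139.20741701] [-0.01476216  0.99989103]
S
579 ((469.908935546875, -205.69064331054688), (69.00139617919922, 72.00289154052734), 1.294305682182312) [ 470.5123  -205.58063] [[-57.  -6.]
 [ -6.  57.]] [83.21366292 87.15004063] [-0.10546256  0.99442327]
```

Emit:
carry_out([
  [[-0.066,-0.075,0,0,0,0.115],[-0.132,-0.15,0,0,0,0.23],[-0.198,-0.225,0,0,0,0.345],[-0.264,-0.3,0,0,0,0.46],[-0.33,-0.375,0,0,0,0.575]],
], hand=0.78)

```text
clock: 1.77
eef_pos: [281.0, 403.6, 253.3]
tcp_rot: [3.141, 0.0, 2.199]
contact_force: [0.6, -0.8, 1.4]
opening: 0.3
```

```bash
cat > go.py <<'E'
import sys,numpy as np
from scipy.spatial.transform import Rotation as Ro
from rig import sense,r
s=sense();p=np.array(s["eef_pos"]);R=Ro.from_euler("xyz",s["tcp_rot"])
print("t",round(s["clock"],2),p.round(1),s["tcp_rot"].round(3),"q",s["qpos"].round(2),"F",s["contact_force"].round(1),"op",round(s["opening"],3),"tip",r.tip_reach)
if len(sys.argv)>4:
    x,y,z,yaw=map(float,sys.argv[1:5])
    T=Ro.from_euler("xyz",[np.pi,0,yaw])
    print("shift",(R.inv().apply([x,y,z]-p)/400).round(4),"turn",((R.inv()*T).as_rotvec(degrees=True)/60).round(4))
E
python3 go.py 497 -130 80 1.5708
```

```text
t 1.77 [281.  403.6 253.3] [3.141 0.    2.199] q [ 0.96  0.14  1.91 -0.    1.09  0.33] F [ 0.6 -0.8  1.4] op 0.3 tip 22.0
shift [-1.3966 -0.3476  0.4332] turn [ 2.000e-04 -1.000e-04  6.002e-01]
```

Emit:
carry_out([
  [[-0.093,-0.024,0.01,0,0,0.118],[-0.186,-0.047,0.02,0,0,0.236],[-0.28,-0.07,0.03,0,0,0.354],[-0.373,-0.093,0.04,0,0,0.472],[-0.466,-0.116,0.05,0,0,0.59]],
])

```text
clock: 2.18
eef_pos: [354.1, 226.0, 233.4]
tcp_rot: [3.141, -0.0, 1.581]
contact_force: [1.5, 0.1, 0.2]
opening: 0.225
```

```bash
python3 go.py 497 -130 80 1.5708
```

```text
t 2.18 [354.1 226.  233.4] [ 3.141 -0.     1.581] q [ 0.56  0.05  2.07 -0.    1.02  0.55] F [1.5 0.1 0.2] op 0.225 tip 22.0
shift [-0.8937  0.3478  0.3834] turn [ 0.0008 -0.0004  0.0099]
```

Emit:
carry_out([
  [[-0.09,0.035,0.02,0,0,0.01],[-0.18,0.07,0.04,0,0,0.01],[-0.27,0.105,0.06,0,0,0.01],[-0.36,0.14,0.08,0,0,0.01],[-0.45,0.175,0.1,0,0,0.01]],
])

```text
clock: 2.6
eef_pos: [427.1, 46.8, 193.3]
tcp_rot: [3.141, -0.0, 1.576]
contact_force: [0.5, 0.7, 0.1]
opening: 0.219
```

Emit:
carry_out([
  [[-0.08,0.03,0.03,0,0,0],[-0.17,0.065,0.08,0,0,0],[-0.26,0.1,0.13,0,0,0],[-0.35,0.135,0.18,0,0,0],[-0.44,0.17,0.23,0,0,0]],
])

```text
clock: 3.02
eef_pos: [493.8, -122.9, 103.9]
tcp_rot: [3.141, 0.0, 1.576]
contact_force: [0.5, 1.2, 0.1]
opening: 0.219
```

```bash
python3 go.py 497 -130 60 1.5708; python3 - <<'E'
from rig import optics
import cv2,numpy as np
for n in ["wrist","scene"]:
    f=optics.grab_frame(n); im=f["img"][:,:,::-1]
    if n=="scene": im=cv2.resize(im[130:310,190:400],None,fx=3.3,fy=3.3)
    cv2.imwrite(f"pics/{n}1.png",im); np.savez(f"{n}1.npz",**f)
E
```

```text
t 3.02 [ 493.8 -122.9  103.9] [3.141 0.    1.576] q [-0.25  0.38  2.    0.    0.76 -0.25] F [0.5 1.2 0.1] op 0.219 tip 22.0
shift [-0.0178  0.0079  0.1098] turn [0.0008 0.0001 0.005 ]
```

View pics/wrist1.png

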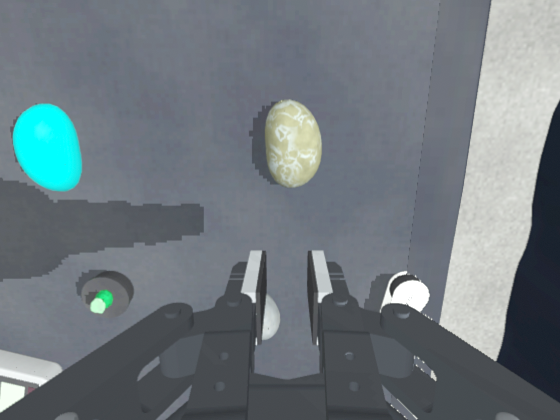

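View pics/scene1.png

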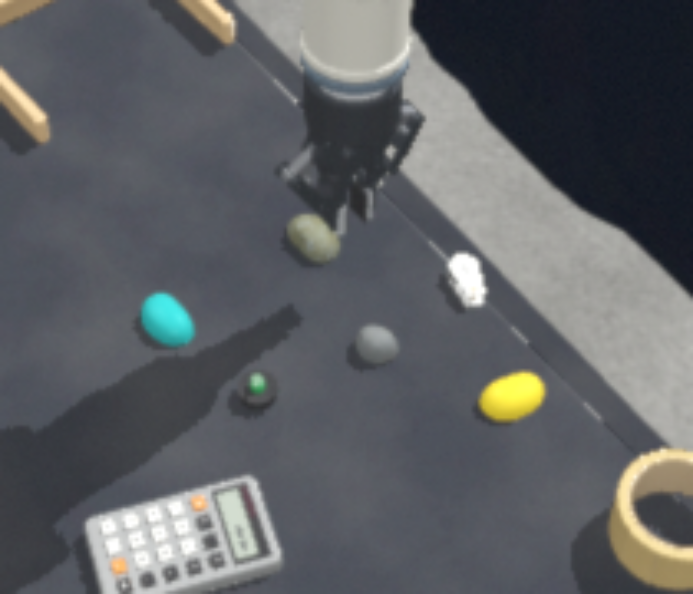

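The wrist view shows the green-brown mottled stone at (293,143), straight ahead of the jaws. The turquoise look-alike is at (47,147), the jar at (104,295), and the grey stone at (268,317) behind the finger. The mottled green-brown stone is stone_large, and I'll refine its position.

```bash
python3 - <<'E'
from h import *
from rig import nets
f=dict(np.load("wrist1.npz"))
for m in nets.trace("stone_large","wrist")[:3]:
    ys,xs=np.nonzero(m["mask"])
    d=f["range_z"][ys,xs]; F=K(f)
    s=(np.c_[xs,ys]-[float(f["cx"]),float(f["cy"])])/F
    k=d>0; X=np.c_[s*d[:,None],d][k]; W=(X-f["t"])@f["R"]
    print(m["confidence"],xs.mean(),ys.mean(),np.percentile(W,[2,50,98],axis=0).round(1).tolist())
    Pp=pix2plane(f,np.c_[xs,ys],7)[:,:2].astype(np.float32);print(cv2.minAreaRect(Pp))
# finger tips
t=pix2plane(f,[[260,340],[320,340]],3);print(t)
E
```

```text
0.97 47.99252296517838 147.420209356975 [[332.9, -103.7, 4.2], [351.2, -77.7, 16.3], [361.3, -54.7, 20.6]]
((343.8847961425781, -80.22523498535156), (41.20773696899414, 55.377159118652344), 2.2664401531219482)
[[ 474.72361248 -227.74241564    3.        ]
 [ 521.02747716 -227.59710488    3.        ]]
```

```bash
python3 - <<'E'
from h import *
f=dict(np.load("wrist1.npz"))
F=K(f)
v,u=np.mgrid[90:200,255:335]; u=u.ravel();v=v.ravel()
d=f["range_z"][v,u]; s=(np.c_[u,v]-[float(f["cx"]),float(f["cy"])])/F
W=(np.c_[s*d[:,None],d]-f["t"])@f["R"]
k=(d>0)&(W[:,2]>3)
print(np.percentile(W[~k][:,2],[5,50,95]))
print(k.sum(),W[k].min(0).round(1),W[k].max(0).round(1)); print(cv2.minAreaRect(W[k][:,:2].astype(np.float32)))
E
```

```text
[-0.10642425  1.00283771  2.103525  ]
4035 [ 478.3 -110.2    3. ] [525.3 -45.2  22.1]
((501.5931396484375, -77.99522399902344), (45.87110900878906, 65.22073364257812), 1.929131031036377)
```

Emit:
carry_out([
  [[-0.015,0.007,0.03,0,0,0.005],[-0.03,0.014,0.07,0,0,0.005],[-0.03,0.014,0.12,0,0,0.005],[-0.03,0.014,0.16,0,0,0.005],[-0.03,0.014,0.18,0,0,0.005]],
])

```text
clock: 3.58
eef_pos: [498.0, -131.7, 31.7]
tcp_rot: [-3.14, -0.001, 1.572]
contact_force: [-0.5, -0.4, 0.0]
opening: 0.223
```

```bash
python3 go.py 499 -135 25 1.5708; python3 - <<'E'
from rig import optics
import cv2,numpy as np
f=optics.grab_frame("wrist"); im=f["img"][:,:,::-1]
cv2.imwrite(f"pics/w2.png",im)
E
```

```text
t 3.58 [ 498.  -131.7   31.7] [-3.140e+00 -1.000e-03  1.572e+00] q [-0.26  0.51  2.01  0.    0.62 -0.26] F [-0.5 -0.4  0. ] op 0.223 tip 22.0
shift [-0.0082  0.0025  0.0168] turn [-0.0014 -0.0005  0.001 ]
```

View pics/w2.png

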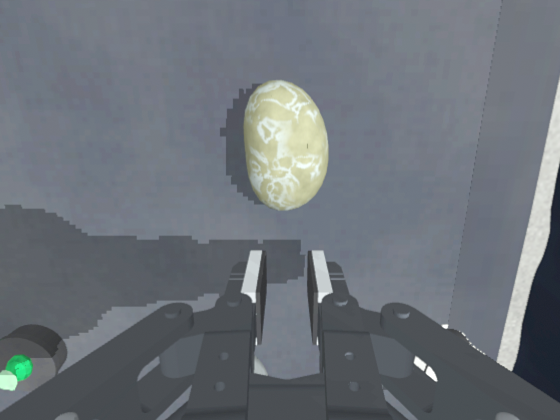

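Emit:
carry_out([
  [[0,0,0.01,0,0,0],[0.003,0,0.016,0,0,0],[0.012,0,0.016,0,0,0],[0.024,0,0.016,0,0,0],[0.036,0,0.016,0,0,0]],
])

```text
clock: 4.05
eef_pos: [499.2, -118.0, 26.9]
tcp_rot: [3.141, 0.0, 1.571]
contact_force: [-0.2, -0.6, -0.3]
opening: 0.222
```

Emit:
carry_out([
  [[0.014,0,0,0,0,0],[0.028,0,0,0,0,0],[0.044,0,0,0,0,0],[0.06,0,0,0,0,0],[0.076,0,0,0,0,0]],
])

```text
clock: 4.47
eef_pos: [498.9, -87.3, 26.3]
tcp_rot: [3.141, 0.0, 1.571]
contact_force: [1.0, -0.5, 0.8]
opening: 0.221
```

```bash
cat > snap.py <<'E'
import sys
from rig import optics
import cv2,numpy as np
a=[]
for n in sys.argv[2:]:
    f=optics.grab_frame(n); im=f["img"][:,:,::-1]; np.savez(f"{sys.argv[1]}_{n}.npz",**f)
    if n=="scene": im=cv2.resize(im[80:290,150:430],(560,420))
    if n=="top": im=cv2.resize(im[140:290,100:300],(560,420))
    a.append(cv2.resize(im,(400,300)) if len(sys.argv)>3 else im)
cv2.imwrite(f"pics/{sys.argv[1]}.png",np.hstack(a))
E
python3 go.py 499 -135 25 1.5708; python3 snap.py s3 wrist scene
```

```text
t 4.47 [498.9 -87.3  26.3] [3.141 0.    1.571] q [-0.18  0.51  2.04 -0.    0.59 -0.18] F [ 1.  -0.5  0.8] op 0.221 tip 22.0
shift [-0.1192  0.0002  0.0034] turn [0.0002 0.0001 0.0004]
```

View pics/s3.png

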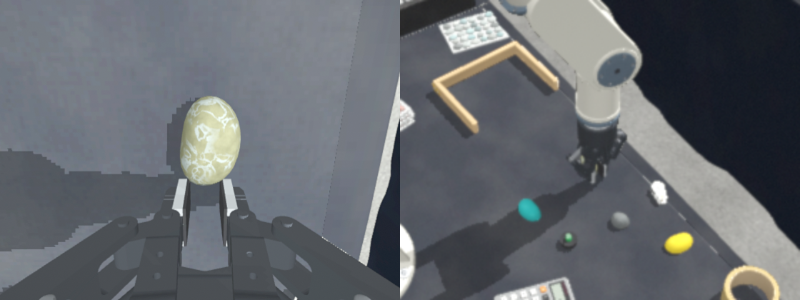

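Both fingertips now cradle the stone, which sits at about (210,140) in the wrist panel. I'll continue the sweep steadily.

Emit:
carry_out([
  [[0.018,0,0,0,0,0],[0.037,0,0,0,0,0],[0.056,0,0,0,0,0],[0.075,0,0,0,0,0],[0.094,0,0,0,0,0]],
])

```text
clock: 4.98
eef_pos: [498.8, -49.6, 26.2]
tcp_rot: [-3.142, -0.0, 1.571]
contact_force: [0.3, -0.5, 0.8]
opening: 0.216
```

Emit:
carry_out([
  [[0.019,0,0,0,0,0],[0.038,0,0,0,0,0],[0.057,0,0,0,0,0],[0.076,0,0,0,0,0],[0.095,0,0,0,0,0]],
])

```text
clock: 5.4
eef_pos: [498.8, -11.6, 26.3]
tcp_rot: [3.142, 0.0, 1.571]
contact_force: [0.2, -0.3, -0.2]
opening: 0.223
```

```bash
python3 go.py 499 230 26 1.5708; python3 snap.py s4 wrist top
```

```text
t 5.4 [498.8 -11.6  26.3] [3.142 0.    1.571] q [-0.03  0.5   2.05 -0.    0.59 -0.03] F [ 0.2 -0.3 -0.2] op 0.223 tip 22.0
shift [6.041e-01 6.000e-04 6.000e-04] turn [0.     0.     0.0004]
```

View pics/s4.png

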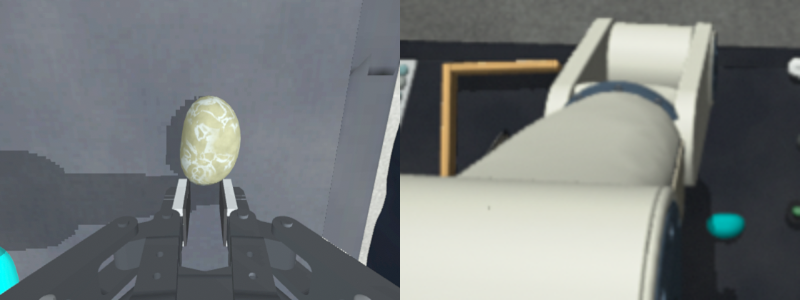

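The stone is stable between the fingertips at (210,140). I'll carry on.

Emit:
carry_out([
  [[0.019,0,0,0,0,0],[0.038,0,0,0,0,0],[0.057,0,0,0,0,0],[0.076,0,0,0,0,0],[0.095,0,0,0,0,0]],
])

```text
clock: 5.92
eef_pos: [498.8, 26.4, 26.3]
tcp_rot: [-3.142, -0.0, 1.571]
contact_force: [-0.9, -0.2, -0.4]
opening: 0.215
```

Emit:
carry_out([
  [[0.019,0,0,0,0,0],[0.038,0,0,0,0,0],[0.057,0,0,0,0,0],[0.076,0,0,0,0,0],[0.095,0,0,0,0,0]],
])

```text
clock: 6.33
eef_pos: [498.8, 64.4, 26.2]
tcp_rot: [-3.142, 0.0, 1.571]
contact_force: [0.4, -1.0, -0.6]
opening: 0.219
```

Emit:
carry_out([
  [[0.019,0,0,0,0,0],[0.038,0,0,0,0,0],[0.057,0,0,0,0,0],[0.076,0,0,0,0,0],[0.095,0,0,0,0,0]],
])

```text
clock: 6.75
eef_pos: [498.8, 102.3, 26.2]
tcp_rot: [-3.142, 0.0, 1.571]
contact_force: [0.4, -0.6, 0.2]
opening: 0.222
```

```bash
python3 go.py 499 230 26 1.5708; python3 snap.py s5 wrist scene
```

```text
t 6.75 [498.8 102.3  26.2] [-3.142  0.     1.571] q [ 0.2   0.51  2.03 -0.    0.6   0.2 ] F [ 0.4 -0.6  0.2] op 0.222 tip 22.0
shift [0.3191 0.0007 0.0006] turn [-0.      0.      0.0003]
```

View pics/s5.png

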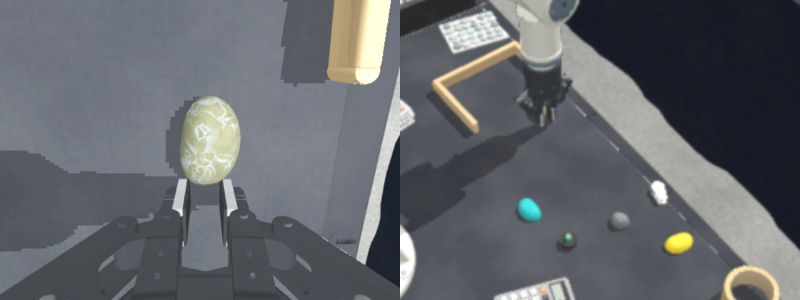

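The stone (210,140) is entering clear of the right pen wall (355,60).

Emit:
carry_out([
  [[0.019,0,0,0,0,0],[0.038,0,0,0,0,0],[0.057,0,0,0,0,0],[0.076,0,0,0,0,0],[0.095,0,0,0,0,0]],
])

```text
clock: 7.27
eef_pos: [498.8, 140.4, 26.2]
tcp_rot: [-3.142, 0.0, 1.571]
contact_force: [0.7, -1.1, 0.3]
opening: 0.22
```

Emit:
carry_out([
  [[0.019,0,0,0,0,0],[0.038,0,0,0,0,0],[0.057,0,0,0,0,0],[0.076,0,0,0,0,0],[0.095,0,0,0,0,0]],
])

```text
clock: 7.68
eef_pos: [498.7, 178.4, 26.3]
tcp_rot: [-3.142, 0.0, 1.571]
contact_force: [0.4, -1.5, -0.5]
opening: 0.22
```

Emit:
carry_out([
  [[0.019,0,0,0,0,0],[0.038,0,0,0,0,0],[0.057,0,0,0,0,0],[0.076,0,0,0,0,0],[0.09,0,0,0,0,0]],
])

```text
clock: 8.1
eef_pos: [498.8, 214.5, 26.3]
tcp_rot: [3.141, -0.0, 1.571]
contact_force: [1.1, -0.1, 0.2]
opening: 0.222
```

Emit:
carry_out([
  [[0.012,0,0,0,0,0],[0.02,0,0,0,0,0],[0.026,0,0,0,0,0],[0.03,0,0,0,0,0],[0.032,0,0,0,0,0]],
])

```text
clock: 8.52
eef_pos: [498.7, 226.4, 26.2]
tcp_rot: [-3.141, 0.0, 1.571]
contact_force: [-0.1, -0.7, -0.0]
opening: 0.222
```

```bash
python3 go.py 499 230 26 1.5708; python3 snap.py s6 wrist scene
```

```text
t 8.52 [498.7 226.4  26.2] [-3.141  0.     1.571] q [ 0.42  0.55  1.95 -0.    0.64  0.42] F [-0.1 -0.7 -0. ] op 0.222 tip 22.0
shift [0.0089 0.0007 0.0006] turn [-0.0001  0.0001  0.0003]
```

View pics/s6.png

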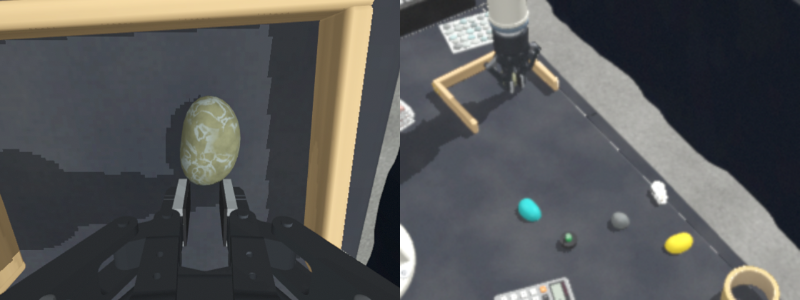

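The large stone is well inside the pen, at (210,140) in the wrist panel. I'll back off, lift, and go behind the grey stone.

Emit:
carry_out([
  [[-0.02,0,0,0,0,0],[-0.06,0,-0.02,0,0,0],[-0.12,0,-0.06,0,0,0],[-0.2,0,-0.12,0,0,0],[-0.29,-0.003,-0.16,0,0,0]],
])

```text
clock: 9.03
eef_pos: [497.8, 109.4, 91.4]
tcp_rot: [3.141, -0.0, 1.572]
contact_force: [0.7, -1.0, -0.2]
opening: 0.222
```

Emit:
carry_out([
  [[-0.09,-0.004,0,0,0,-0.02],[-0.18,-0.008,0,0,0,-0.04],[-0.27,-0.012,0,0,0,-0.06],[-0.36,-0.016,0,0,0,-0.08],[-0.45,-0.02,0,0,0,-0.096]],
])

```text
clock: 9.45
eef_pos: [488.9, -71.9, 90.4]
tcp_rot: [3.141, 0.0, 1.672]
contact_force: [1.0, -0.2, 0.2]
opening: 0.219
```

```bash
python3 go.py 478 -250 80 1.671
```

```text
t 9.45 [488.9 -71.9  90.4] [3.141 0.    1.672] q [-0.15  0.38  2.04 -0.    0.72 -0.25] F [ 1.  -0.2  0.2] op 0.219 tip 22.0
shift [-0.4402 -0.0723  0.0261] turn [0.0002 0.0001 0.0014]
```

Emit:
carry_out([
  [[-0.09,-0.014,0,0,0,0],[-0.18,-0.028,0,0,0,0],[-0.27,-0.042,0,0,0,0],[-0.36,-0.057,0,0,0,0],[-0.44,-0.072,0.02,0,0,0]],
])

```text
clock: 9.87
eef_pos: [478.6, -250.8, 83.4]
tcp_rot: [3.14, 0.002, 1.671]
contact_force: [2.3, 0.4, 0.4]
opening: 0.222
```

```bash
python3 go.py 478 -250 32 1.671; python3 snap.py s7 wrist; python3 snap.py t7 top; python3 - <<'E'
from h import *
from rig import nets
f=dict(np.load("s7_wrist.npz"));F=K(f)
for m in nets.trace("stone_small","wrist")[:2]:
    ys,xs=np.nonzero(m["mask"]); P=pix2plane(f,np.c_[xs,ys],7)[:,:2].astype(np.float32);print("w",m["confidence"],xs.mean(),ys.mean(),cv2.minAreaRect(P))
    d=f["range_z"][ys,xs]; s=(np.c_[xs,ys]-[float(f["cx"]),float(f["cy"])])/F
    W=(np.c_[s*d[:,None],d]-f["t"])@f["R"]; W=W[(d>0)&(W[:,2]>2)]; print(np.percentile(W,[1,50,99],axis=0).round(1).tolist())
for m in nets.tip_of("stone_large","top")[:3]+nets.tip_of("stone_small","top"): print(m)
E
```

```text
t 9.87 [ 478.6 -250.8   83.4] [3.140e+00 2.000e-03 1.671e+00] q [-0.49  0.45  1.95 -0.    0.75 -0.59] F [2.3 0.4 0.4] op 0.222 tip 22.0
shift [ 0.0023 -0.0017  0.1284] turn [ 0.002   0.0015 -0.0001]
w 0.64 285.1192321889996 143.05278700627537 ((474.3358154296875, -201.2901153564453), (33.931007385253906, 32.32326126098633), 76.82212829589844)
[[459.7, -216.3, 8.0], [473.7, -199.7, 19.1], [488.3, -184.4, 23.1]]
{'point': [499.3, 259.6, -1.8], 'confidence': 0.47}
```

View pics/s7.png

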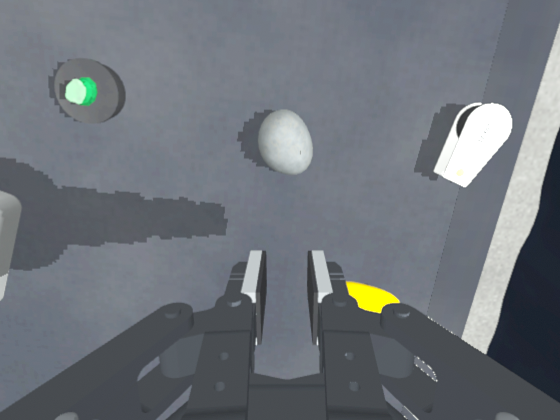

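View pics/t7.png

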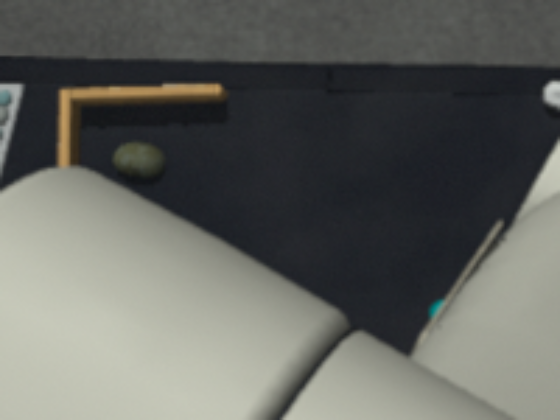

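The grey stone is at (285,143), centred ahead of the jaws. The loupe is at (475,145) and the jar at (90,90), both clear. In the top view the large stone rests in the pen at (138,160) of the crop. I'll descend.

Emit:
carry_out([
  [[0,0,0.03,0,0,0],[0,-0.001,0.07,0,0,0],[0,-0.001,0.11,0,0,0],[0,-0.001,0.135,0,0,0],[0,-0.001,0.143,0,0,0]],
])

```text
clock: 10.53
eef_pos: [477.4, -246.1, 23.1]
tcp_rot: [-3.139, -0.002, 1.673]
contact_force: [-0.0, 0.6, 0.6]
opening: 0.217
```

Emit:
carry_out([
  [[0.006,0,0,0,0,0],[0.018,0,0,0,0,0],[0.03,0,0,0,0,0],[0.042,0,0,0,0,0],[0.056,0,0,0,0,0]],
])

```text
clock: 10.95
eef_pos: [476.4, -225.0, 25.7]
tcp_rot: [3.141, 0.001, 1.672]
contact_force: [0.3, -0.7, 0.1]
opening: 0.22
```

Emit:
carry_out([
  [[0.014,0,0,0,0,0],[0.028,0,0,0,0,0],[0.042,0,0,0,0,0],[0.058,0,0,0,0,0],[0.074,0,0,0,0,0]],
])

```text
clock: 11.37
eef_pos: [473.3, -195.5, 25.2]
tcp_rot: [3.141, 0.0, 1.672]
contact_force: [1.4, -2.3, 2.0]
opening: 0.227
```

```bash
python3 go.py 430 205 26 1.671; python3 snap.py s8 wrist scene
```

```text
t 11.37 [ 473.3 -195.5   25.2] [3.141 0.    1.672] q [-0.39  0.52  2.02 -0.    0.6  -0.5 ] F [ 1.4 -2.3  2. ] op 0.227 tip 22.0
shift [ 1.0071 -0.0068 -0.0023] turn [0.0005 0.0004 0.0006]
```

View pics/s8.png

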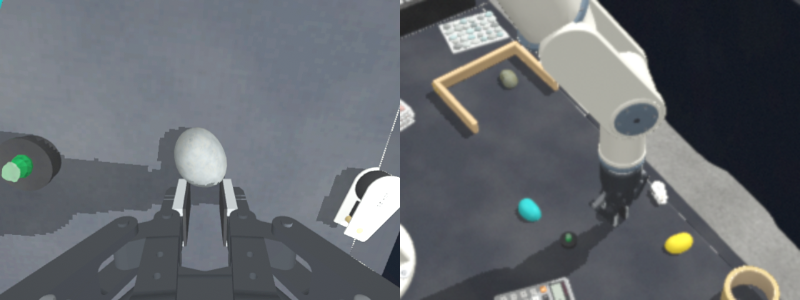

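The grey stone is seated against both tips, at (200,157). The loupe (365,205) and jar (25,165) are clear to the sides.

Emit:
carry_out([
  [[0.018,0,0,0,0,0],[0.036,0,0,0,0,0],[0.055,0,0,0,0,0],[0.074,0,0,0,0,0],[0.093,0,0,0,0,0]],
])

```text
clock: 11.88
eef_pos: [469.1, -158.0, 25.0]
tcp_rot: [-3.141, -0.0, 1.672]
contact_force: [1.0, -0.6, 0.7]
opening: 0.22
```

Emit:
carry_out([
  [[0.019,0,0,0,0,0],[0.038,0,0,0,0,0],[0.057,0,0,0,0,0],[0.076,0,0,0,0,0],[0.095,0,0,0,0,0]],
])

```text
clock: 12.3
eef_pos: [465.4, -120.3, 25.0]
tcp_rot: [-3.142, -0.0, 1.672]
contact_force: [0.1, 0.2, 0.4]
opening: 0.217
```

```bash
python3 go.py 432 209 26 1.671; python3 snap.py s9 wrist scene
```

```text
t 12.3 [ 465.4 -120.3   25. ] [-3.142 -0.     1.672] q [-0.26  0.49  2.09  0.    0.56 -0.36] F [0.1 0.2 0.4] op 0.217 tip 22.0
shift [ 8.275e-01 -2.000e-04 -2.400e-03] turn [-0.0001 -0.      0.0006]
```

View pics/s9.png

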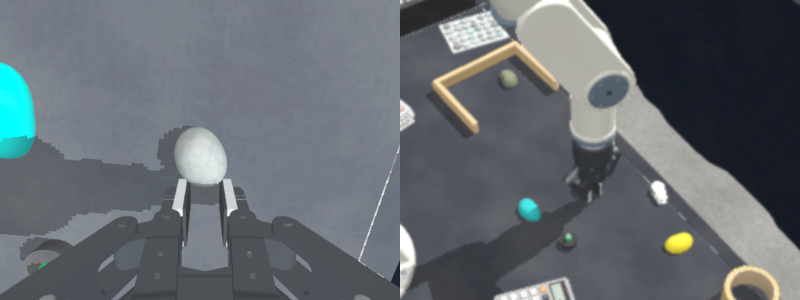

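The stone is steady at (200,157) and the turquoise look-alike is far to the left. I'll continue.

Emit:
carry_out([
  [[0.019,0,0,0,0,0],[0.038,0,0,0,0,0],[0.057,0,0,0,0,0],[0.076,0,0,0,0,0],[0.095,0,0,0,0,0]],
])

```text
clock: 12.82
eef_pos: [461.5, -82.5, 25.0]
tcp_rot: [-3.141, -0.0, 1.672]
contact_force: [-0.1, -0.6, 0.2]
opening: 0.222
```

Emit:
carry_out([
  [[0.019,0,0,0,0,0],[0.038,0,0,0,0,0],[0.057,0,0,0,0,0],[0.076,0,0,0,0,0],[0.095,0,0,0,0,0]],
])

```text
clock: 13.23
eef_pos: [457.8, -44.7, 25.1]
tcp_rot: [3.142, 0.0, 1.672]
contact_force: [-0.0, -0.7, -0.2]
opening: 0.222
```

Emit:
carry_out([
  [[0.019,0,0,0,0,0],[0.038,0,0,0,0,0],[0.057,0,0,0,0,0],[0.076,0,0,0,0,0],[0.095,0,0,0,0,0]],
])

```text
clock: 13.65
eef_pos: [454.0, -6.9, 25.1]
tcp_rot: [3.142, 0.0, 1.672]
contact_force: [-0.1, -0.8, -0.3]
opening: 0.216
```

Emit:
carry_out([
  [[0.019,0,0,0,0,0],[0.038,0,0,0,0,0],[0.057,0,0,0,0,0],[0.076,0,0,0,0,0],[0.095,0,0,0,0,0]],
])

```text
clock: 14.07
eef_pos: [450.1, 30.9, 25.0]
tcp_rot: [-3.142, 0.0, 1.672]
contact_force: [-0.7, -1.0, 0.2]
opening: 0.223
```

```bash
python3 go.py 432 209 26 1.671; python3 snap.py s10 wrist scene
```

```text
t 14.07 [450.1  30.9  25. ] [-3.142  0.     1.672] q [ 0.07  0.46  2.15 -0.    0.53 -0.04] F [-0.7 -1.   0.2] op 0.223 tip 22.0
shift [ 4.476e-01 -2.000e-04 -2.400e-03] turn [-0.      0.      0.0006]
```

View pics/s10.png

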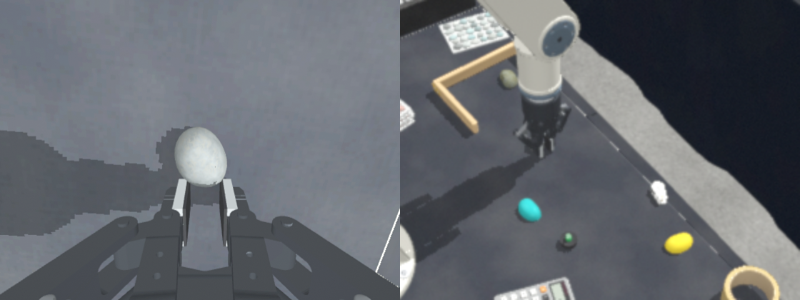

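Still steady at (200,157), with 179 mm to go.

Emit:
carry_out([
  [[0.019,0,0,0,0,0],[0.038,0,0,0,0,0],[0.057,0,0,0,0,0],[0.076,0,0,0,0,0],[0.095,0,0,0,0,0]],
])

```text
clock: 14.58
eef_pos: [446.3, 68.7, 25.0]
tcp_rot: [-3.142, -0.0, 1.672]
contact_force: [0.7, 0.3, 0.4]
opening: 0.218
```

Emit:
carry_out([
  [[0.019,0,0,0,0,0],[0.038,0,0,0,0,0],[0.057,0,0,0,0,0],[0.076,0,0,0,0,0],[0.095,0,0,0,0,0]],
])

```text
clock: 15.0
eef_pos: [442.5, 106.5, 25.0]
tcp_rot: [-3.142, 0.0, 1.672]
contact_force: [0.3, 0.2, 0.5]
opening: 0.221
```

Emit:
carry_out([
  [[0.019,0,0,0,0,0],[0.038,0,0,0,0,0],[0.057,0,0,0,0,0],[0.076,0,0,0,0,0],[0.095,0,0,0,0,0]],
])

```text
clock: 15.42
eef_pos: [438.7, 144.3, 25.1]
tcp_rot: [3.142, 0.0, 1.672]
contact_force: [-0.3, -1.1, -0.9]
opening: 0.221
```

```bash
python3 go.py 432 209 26 1.671; python3 snap.py s11 wrist scene
```

```text
t 15.42 [438.7 144.3  25.1] [3.142 0.    1.672] q [ 0.31  0.47  2.13 -0.    0.54  0.21] F [-0.3 -1.1 -0.9] op 0.221 tip 22.0
shift [ 0.1626 -0.0003 -0.0023] turn [0.     0.     0.0006]
```

View pics/s11.png

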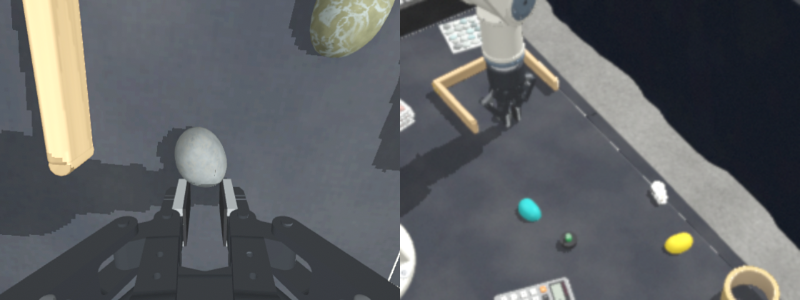

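The grey stone (200,157) is entering between the left wall (60,90) and the large stone (350,25), clear of both.

Emit:
carry_out([
  [[0.019,0,0,0,0,0],[0.038,0,0,0,0,0],[0.057,0,0,0,0,0],[0.076,0,0,0,0,0],[0.095,0,0,0,0,0]],
])

```text
clock: 15.93
eef_pos: [434.9, 182.2, 25.1]
tcp_rot: [3.142, -0.0, 1.672]
contact_force: [1.1, -0.5, -0.3]
opening: 0.217
```

Emit:
carry_out([
  [[0.018,0,0,0,0,0],[0.034,0,0,0,0,0],[0.046,0,0,0,0,0],[0.054,0,0,0,0,0],[0.058,0,0,0,0,0]],
])

```text
clock: 16.35
eef_pos: [432.5, 204.9, 25.0]
tcp_rot: [3.142, -0.0, 1.672]
contact_force: [0.5, -0.5, 0.8]
opening: 0.216
```

Emit:
carry_out([
  [[0,0,0,0,0,0],[-0.02,0,0,0,0,0],[-0.07,0,-0.03,0,0,0],[-0.14,0,-0.08,0,0,0],[-0.22,0,-0.15,0,0,0]],
])

```text
clock: 16.77
eef_pos: [440.0, 116.1, 83.8]
tcp_rot: [-3.138, 0.001, 1.673]
contact_force: [0.8, -1.0, -0.2]
opening: 0.221
```

Emit:
carry_out([
  [[-0.08,0,-0.07,0,0,0],[-0.17,0,-0.12,0,0,0],[-0.26,0,-0.17,0,0,0],[-0.34,0,-0.22,0,0,0],[-0.42,0,-0.24,0,0,0]],
])

```text
clock: 17.18
eef_pos: [458.8, -52.3, 183.1]
tcp_rot: [3.138, 0.001, 1.671]
contact_force: [1.1, 0.1, 0.8]
opening: 0.22
```

```bash
python3 go.py; python3 snap.py s12 scene; python3 snap.py t12 top; python3 - <<'E'
from rig import nets
for c in ("scene","top"):
    for t in ("stone_large","stone_small","jar","loupe","tape"):
        print(c,t,[(m["point"],m["confidence"]) for m in nets.tip_of(t,c)[:3]])
E
```

```text
t 17.18 [458.8 -52.3 183.1] [3.138e+00 1.000e-03 1.671e+00] q [-0.12  0.19  2.04 -0.    0.91 -0.22] F [1.1 0.1 0.8] op 0.22 tip 22.0
scene stone_large [([341.8, -82.6, -1.9], 0.64), ([535.7, -305.1, -1.2], 0.56), ([501.1, 258.5, -3.3], 0.48)]
scene stone_small [([429.7, 231.3, 1.0], 0.59)]
scene jar [([363.7, -178.0, -1.5], 0.6)]
scene loupe [([575.5, -190.1, -0.6], 0.45)]
scene tape [([554.7, -471.2, 1.3], 0.85)]
top stone_large [([532.9, -306.3, -0.3], 0.63), ([504.2, 259.0, -2.8], 0.53), ([344.0, -80.8, 0.8], 0.47)]
top stone_small [([428.4, 231.0, -4.9], 0.54), ([577.3, -187.4, 0.0], 0.47)]
top jar [([367.8, -182.5, -2.7], 0.47)]
top loupe [([577.2, -189.7, 1.7], 0.56)]
top tape [([557.0, -471.3, -3.0], 0.89)]
```

View pics/s12.png

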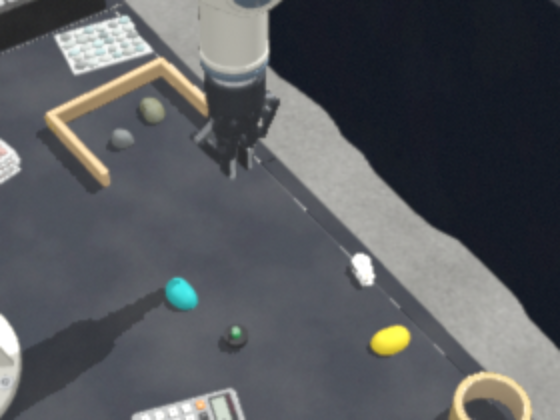

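View pics/t12.png

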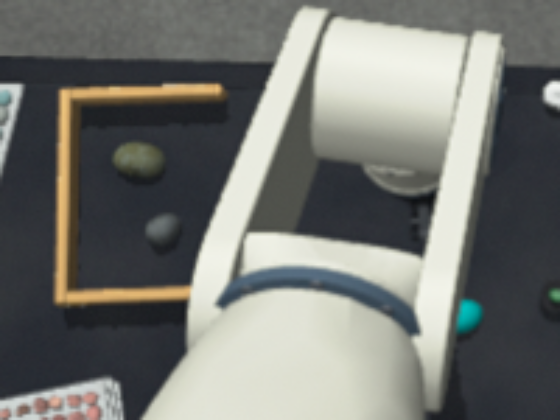

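Both stones lie flat inside the pen: the green-brown one at (151,110) and the grey one at (121,138) in the scene crop. Nothing else has moved. I'll let the arm settle, then hand in.

Emit:
carry_out([
  [[0,0,0,0,0,0],[0,0,0,0,0,0],[0,0,0,0,0,0]],
])

```text
clock: 18.03
eef_pos: [458.3, -49.5, 180.5]
tcp_rot: [-3.142, 0.0, 1.672]
contact_force: [-0.7, 0.5, 0.2]
opening: 0.22
```

```bash
python3 go.py; python3 -c "
from rig import r;print(r.sign_off())"
```

```text
t 18.03 [458.3 -49.5 180.5] [-3.142  0.     1.672] q [-0.11  0.19  2.04 -0.    0.91 -0.21] F [-0.7  0.5  0.2] op 0.22 tip 22.0
the job is handed in; nothing more can be done
None
```

I swept both stones into the pen one after the other, at under 100 mm/s with the nearly shut fingertips cradling each stone. I then backed off, lifted clear and handed the job in at about 18 s.

- **Stones:** the last checks put the large stone at about (502, 259) and the small one at about (429, 231). Both are well past the pen's open edge at y ≈ 168 and look flat in both camera views.
- **Other things:** the jar, loupe, tape and both look-alikes read within 4 mm of where they started, which is about the networks' accuracy.
- **Forces:** the force readings stayed below about 4 N.
- **Misreads:** the networks twice misread things: in the last top view the loupe also came back as a "small stone" with lower confidence, and one wrist picture missed the large stone. I disregarded the first, and checked the second against the image and depth.

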